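# Hold a taper gauge snug between two mosaic panels

## Task

Swing the lamp arm out of the way, past the end of the two upright mosaic panels, then take the orange-handled taper gauge out of its wooden stand and slide its blade straight down into the gap between the panels, flat to them, until it just drags snugly on both; do not force the panels apart. Finish still gripping the gauge at that depth (do not let go), with the lamp left clear and the cup, tray and loose strip of tiles left where they are.

Things in the scene. Friction and masses are not known exactly. Their poses are not given: they have to be found in the camera images.
- lamp (a joint): Lamp arm on a vertical hinge on the rack's post: angle in rad, 0 to 2.4, growing clockwise seen from above. At 0 the arm points along the rack's -y; it starts at 0.15 to 0.55, with the round lamp head over the panels' gap, and its head is wholly past the end of the panels from 1.35 on. Light friction: it stays where it is left.
- lamp_knob (a point): Centre, half-way up, of the yellow upright knob (18 mm diameter, 42 mm tall) on top of the black lamp head (68 mm diameter, 26 mm tall, directly below the knob, its top 22 mm below this point). The knob is 160 mm from the hinge axis and goes round with the arm.
- lamp_hinge (a point): Point on the lamp's vertical hinge axis, at the height of lamp_knob. Below it are the hub (32 mm diameter) and the dark post (20 mm diameter). It stands near the rack's +y end.
- rack: Blue steel rack, fixed to the table, base 130 x 220 x 15 mm, origin at the centre of its underside: x runs across the panels (from the front panel to the back panel), y along them, z up. Turned up to 0.25 rad about the vertical.
- back_panel: Back panel, fixed in the rack: 160 mm long (along y), 14 mm thick (plus 3 mm of coloured tiles outside), from 18 to 110 mm above the table. Origin on its inner face (the gap side) at table height, half-way along; x points away from the gap.
- front_panel (a joint): How far (m) the front panel, same size as the back one, has been pushed away from the gap; 0 at rest, 12 mm at most. It slides across the gap against a spring of 3000 N/m; beyond 3 mm it counts as forced.
- back_edge (a point): On the back panel's inner face, half-way along its length, 101 mm above the table, at the neck where the gap proper begins. Above the neck the inner top edge of each panel is bevelled as a lead-in: it opens 6 mm per side over the top 9 mm (panel tops at 110 mm). Axes as the rack's.
- front_edge (a point): The matching point on the inner face of the front panel. The gap between front_edge and back_edge is 4 to 7 mm and differs from run to run; below the neck the faces are upright and parallel.
- stand: Plywood block, fixed to the table, 34 mm (x) x 50 mm (y), 95 mm tall, with an upright slot of 14 x 30 mm open at the top, on a 60 x 70 x 6 mm grey foot. Origin at the centre of its underside. It holds the gauge; the gauge must be lifted 90 mm or more straight up to come out.
- gauge: The taper gauge (90 g): orange handle 18 mm (x) x 34 mm (y) x 50 mm tall, with the blade below. Origin at the centre of the handle's underside, z up along the handle. It starts upright in the stand, the handle resting on the stand's top (handle from 95 to 145 mm above the table). It is the same after a half turn.
- gauge_grip (a point): Centre of the orange handle, half-way up (25 mm above the handle's underside). x runs across the 18 mm thickness, the same way as the blade's thickness; y along the 34 mm width. Grasp it across x.
- blade: Steel blade under the handle, 20 mm wide (y), 85 mm long downwards, an even taper on both sides from 10.5 mm thick at the handle to 2 mm at the tip. It flexes sideways (in x) at its root, softly (0.15 N m/rad, up to 0.12 rad), so that it finds its own middle between the panels. Origin at its root.
- gauge_tip (a point): Centre of the blade's tip, 85 mm below the handle's underside. In a gap of g mm the blade meets both panels when the tip is (g - 2) x 10 mm below the neck; every further 10 mm spreads the front panel by 1 mm (3 N on each face), and the drag on the hand is roughly 1.1 to 1.6 times that force.
- cup: Bystander: loose clear plastic cup, 76 mm diameter, 110 mm tall, origin at the centre of its underside.
- tray: Bystander: loose white tray of tiles, 90 x 130 x 28 mm, origin at the centre of its underside.
- strip: Bystander: loose grey strip with coloured tiles, 30 x 110 x 15 mm, origin at the centre of its underside.
Mind the look-alikes: they are no part of the job. What is shaped like the gauge but purple or yellow is not meant.

How it is judged:
By the outcome, as a careful person would: the job done as asked, in the order asked, and still so for the second after the job is handed in, while the arm keeps its last pose, push and grip.
It also fails if it takes over 58 s, if anything falls off the work surface, if the arm or the gripper's body presses on something with over 40 N, if the wrist force passes 120 N, or if a joint passes its speed limit or range.

## Robot

A 6-joint arm with a two-finger parallel gripper is mounted at the origin on the work surface. World frame = base frame: x ahead of the robot, y to its left, z up, the work surface at z = 0. Lengths are in mm, angles in rad, forces in N, time in s.
With the tool pointing down it reaches from about 400 to 925 mm from the base axis. Payload 12.5 kg.
Tool frame: the origin (TCP) lies midway between the tips of the shut fingers; the grasp point (between the pads) lies 19 mm behind it; y points along the fingers, x is the direction in which the jaws open and shut, and the axes are right-handed (so a half turn about y gives the same grasp; the last joint's range is limited). The gripper opens to 95 mm and grips with 3 to 60 N. Pads are 20 mm wide; open, the fingers measure 119 mm over their backs; the gripper's body (75 mm by 180 mm) begins 59 mm behind the grasp point.
Start: joints at [-1.404, 0.491, 1.559, -0, 1.092, -0.106], TCP at [168.416, -601.899, 214.661] pointing down, gripper open.
Joint ranges: [-3.1, 3.1], [-0.84, 2.19], [0.05, 2.79], [-1.13, 4.28], [0.06, 2.93], [-2.69, 2.69]. Speed limits (rad/s): [2.22, 2.22, 2.79, 3.14, 3.14, 3.14].

## Interface

Orientations are given as [roll, pitch, yaw] about the fixed x, y, z axes, in that order (R = Rz(yaw) Ry(pitch) Rx(roll)).
In Python, from cell import env, vision, job gives the robot as it stands.
- The arm moves only by the shell command python3 -m crank 'ROWS' [OPENING]. ROWS is JSON, a list of rows, each a list of 6 numbers: the shift along the tool's x, y, z in mm, then the turn, a rotation vector about the tool's x, y, z in degrees. In form: [[x, y, z, rx, ry, rz], ...]. A call has 1 to 5 rows; each row is the pose to reach, as a shift and turn from the pose measured when the call began, along the tool's axes at that moment; what a row does not reach only later rows make up. A row lasts 1/10 s, in which the tool goes at most 50 mm and 8.59 degrees, less where a joint would pass 70% of its speed; a pose out of reach is approached as far as the arm can. A call with a gripper value outside its range is refused whole. OPENING is the opening, from 0 (shut) to 1 (fully open), set as the call begins (- or left out, the last holds). The fingers move at their own pace and stop on an object; the grip force is fixed at half the most. Time passes only in rows, so rows that repeat a pose let the fingers close. It gives the time, the measured TCP pose, the force and the opening at its end, in the units of the state.
- env.state(): the state, without advancing time (a new reading comes with each control period).
- vision.read_camera(name): name is "scene" or "top" or "wrist"; returns (picture, depth): 420x560x3 uint8, blue, green, red; 420x560 float32, mm along the optical axis (not along the pixel's ray), 0 where there is no reading.
- vision.calibration(name): a dict with "vertical_fov" (degrees; the focal length in pixels is half the picture's height over the tangent of half this angle, whatever the lens; pixels are square), "cx", "cy" (the principal point, pixels), "pose" (4x4, takes a point from camera to world coordinates). Camera axes: x right, y down, z forward; pixel columns grow to the right and rows downward; lengths in mm; the calibration is good to about 2 mm. A picture is of the moment at which its call begins: read the wrist's pose just before it. calibration takes no time and is no camera call; for the wrist camera it gives the pose at the moment of the call.
- job.job_done(): hands the job in, once; it reports no verdict.
The state is a dict: "t": time; "joints": joint angles; "qvel": joint speeds; "tau": joint torques, N m; "eef_pos": TCP position; "tcp_rot": TCP orientation; "ft_force": force on the tool from outside, world axes, zero at the start; "moment": the same for the moment, N m; "opening": opening from 0.0 (shut) to 1.0 (fully open).
Only numpy, scipy, OpenCV 4.12 (cv2) and the standard library are available. Lean on these libraries where they do the work, as an engineer would, in place of code of your own. Each camera call takes 0.05 s, during which the arm holds its last target.

## Working session

There is one attempt and no reset: what is moved stays moved. The work goes in short steps, Python scripts to look and compute and a shell command to move; the robot and the scene stay as the last step left them, time stands still between calls to the robot, and variables do not carry over. Pictures are saved under pics/ and viewed, and the job is handed in when it is done.

```bash
ls; mkdir -p pics; python3 - <<'E'
from cell import env, vision, job
import cv2,numpy as np
s=env.state();print(s)
for n in("scene","top","wrist"):
    c=vision.calibration(n);print(n,c['vertical_fov'],c['cx'],c['cy'],np.round(c['pose'],3).tolist())
    p,d=vision.read_camera(n);cv2.imwrite(f"pics/{n}0.png",p);np.savez(f"pics/{n}0.npz",p=p,d=d,pose=c['pose'],f=210/np.tan(np.radians(c['vertical_fov'])/2),cx=c['cx'],cy=c['cy'])
E
```

```text
pics
{'t': 0.0, 'joints': array([-1.40360618e+00,  4.91577503e-01,  1.55945023e+00,  7.80081550e-06,
        1.09167867e+00, -1.05611897e-01]), 'qvel': array([-0.00162047,  0.00044935, -0.00073807, -0.0011442 ,  0.00015423,
       -0.00215768]), 'tau': array([ 3.70877038e-03, -6.12638569e+01, -2.58181143e+01,  6.93515246e-02,
        4.82128188e-02, -1.08499835e-04]), 'eef_pos': array([ 168.37101017, -601.64654693,  214.05032842]), 'tcp_rot': array([-1.57067204e+00,  1.10680740e-03, -1.29799782e+00]), 'ft_force': array([-0.58240973, -0.91169473,  0.51101879]), 'moment': array([ 0.00132957, -0.00492284, -0.01497673]), 'opening': 1.0021583839439974}
scene 52.190449565197554 279.67306048950724 210.43830518290196 [[0.88, 0.261, -0.398, 992.28], [0.476, -0.498, 0.725, -851.232], [-0.009, -0.827, -0.562, 801.781], [0.0, 0.0, 0.0, 1.0]]
top 54.499599950120015 279.80236671081445 208.48488539700364 [[-0.015, -0.989, 0.15, 420.879], [-1.0, 0.012, -0.023, -28.862], [0.021, -0.15, -0.988, 1057.576], [0.0, 0.0, 0.0, 1.0]]
wrist 61.52488213899096 273.62074762340126 214.67371105486282 [[0.269, -0.927, -0.262, 242.076], [-0.963, -0.259, -0.073, -580.956], [-0.001, 0.272, -0.962, 385.246], [0.0, 0.0, 0.0, 1.0]]
```

View pics/scene0.png

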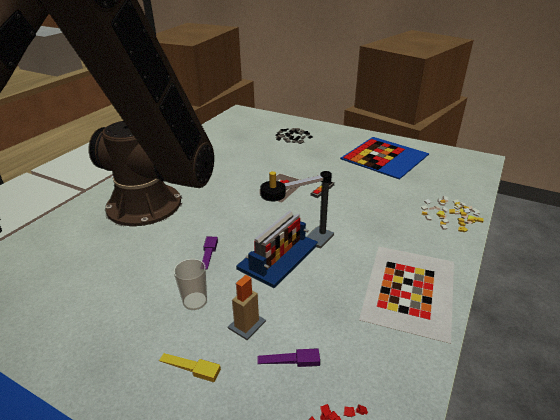

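View pics/top0.png

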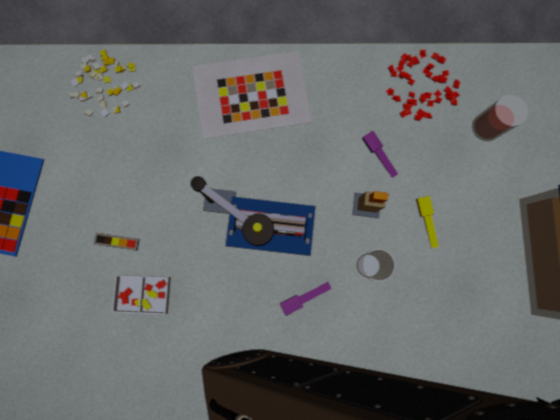

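View pics/wrist0.png

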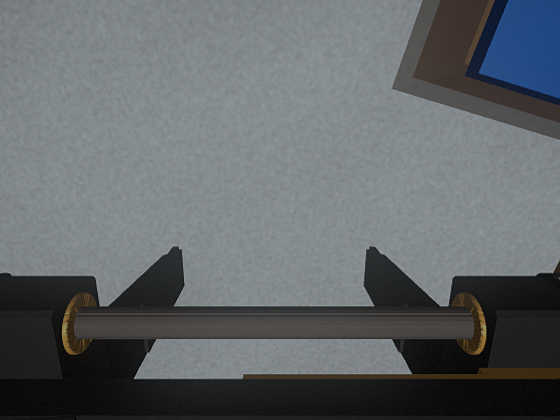

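The overview shows the lamp knob (top view 258,228), hinge (198,184), rack (271,226), and gauge in its stand (375,198). The cup is at (370,265). Next I'll measure these in 3D.

```bash
cat > h.py <<'E'
import numpy as np,cv2
def load(n):
    z=np.load(f"pics/{n}.npz");p,d=z['p'],z['d'];v,u=np.mgrid[0:420,0:560]
    c=np.stack([(u-z['cx'])/z['f']*d,(v-z['cy'])/z['f']*d,d,np.ones_like(d)],-1)
    w=c@z['pose'].T
    hsv=cv2.cvtColor(p,cv2.COLOR_BGR2HSV)
    return p,d,w[...,:3],hsv,z
E
python3 - <<'E'
from h import *
p,d,w,h,z=load('top0')
print("depth invalid",(d==0).mean())
for n,(u,v) in dict(knob=(258,228),hinge=(198,184),arm=(225,203),stand=(365,203),gauge=(376,197),cup=(369,265),tray=(142,294),strip=(117,242),panelF=(290,231),panelB=(290,219),table=(320,180)).items(): print(n,np.round(w[v,u]),h[v,u])
np.set_printoptions(linewidth=250)
print(np.round(w[205:245,295,:]).astype(int).tolist())
a=cv2.resize(p[160:275,180:400],None,fx=3.6,fy=3.6,interpolation=cv2.INTER_CUBIC);cv2.imwrite('pics/topz.png',a)
p,d,w,h,z=load('scene0')
a=cv2.resize(p[160:340,170:345],None,fx=3.3,fy=3.3,interpolation=cv2.INTER_CUBIC);cv2.imwrite('pics/scz.png',a)
E
```

```text
depth invalid 0.003932823129251701
knob [504.  -4. 256.] [ 31 211 146]
hinge [602. 122. 217.] [13 50 36]
arm [562.  66. 211.] [122  32 137]
stand [ 578. -257.   95.] [ 18  99 100]
gauge [ 583. -271.  144.] [ 18 226 141]
cup [ 431. -281.    3.] [108  22 148]
tray [368. 294.  11.] [ 0 21 72]
strip [498. 360.  17.] [ 31 255 140]
panelF [511. -74. 109.] [162  13  97]
panelB [540. -75. 108.] [137  19 121]
table [ 656. -162.    0.] [ 90  12 133]
[[587, -93, 16], [585, -93, 13], [582, -93, 16], [579, -92, 18], [577, -93, 16], [574, -92, 20], [572, -93, 13], [569, -92, 16], [567, -92, 15], [564, -92, 17], [562, -92, 13], [547, -87, 101], [544, -87, 108], [541, -86, 111], [539, -86, 113], [537, -86, 109], [535, -86, 108], [533, -87, 102], [531, -87, 99], [531, -88, 79], [531, -89, 59], [524, -86, 102], [521, -86, 108], [518, -86, 110], [516, -86, 110], [513, -86, 111], [511, -86, 112], [509, -86, 102], [507, -86, 101], [507, -88, 76], [507, -89, 50], [506, -91, 23], [504, -91, 17], [502, -91, 17], [499, -91, 17], [497, -91, 15], [494, -91, 18], [492, -91, 14], [489, -91, 16], [487, -91, 14]]
```

View pics/topz.png

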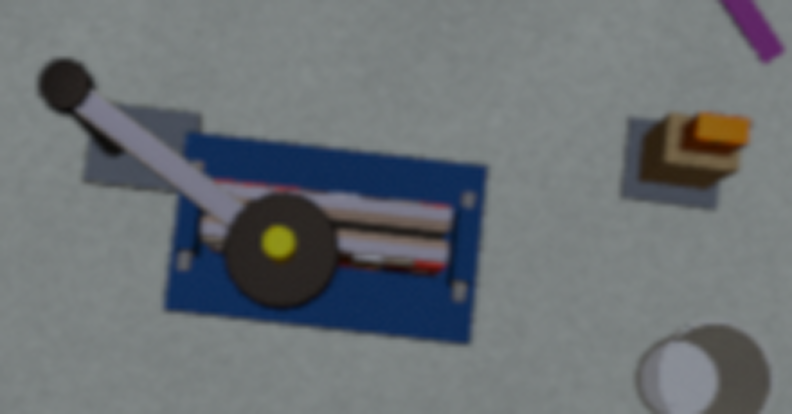

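View pics/scz.png

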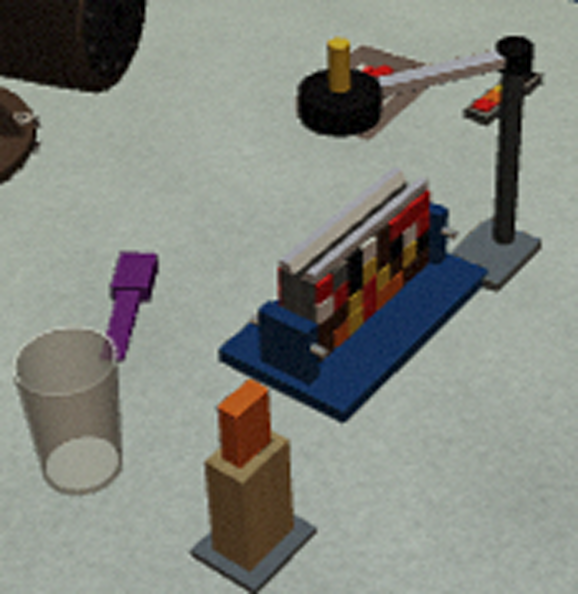

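```bash
python3 - <<'E'
from h import *
p,d,w,h,z=load('top0')
H,S,V=h[...,0],h[...,1],h[...,2]
X,Y,Z=w[...,0],w[...,1],w[...,2]
def rect(m,name):
    q=w[m]; (c,s,a)=cv2.minAreaRect(q[:,:2].astype(np.float32)); print(name,m.sum(),np.round(c,1),np.round(s,1),a,'mean',np.round(q.mean(0),1),'zmed',np.median(q[:,2]))
    return q
near=(X>400)&(X<700)&(Y>-180)&(Y<200)
rect(near&(H>100)&(H<125)&(S>150)&(Z<30),'rack')
rect(near&(H>22)&(H<38)&(S>150)&(Z>235),'knob')
rect(near&(abs(X-602)<30)&(abs(Y-122)<30)&(Z>205),'hub')
q=rect(near&(np.hypot(X-504,Y+4)<45)&(Z>195)&(Z<230),'head')
g=(abs(X-580)<50)&(abs(Y+265)<50)
rect(g&(Z>137),'gaugetop'); rect(g&(Z>88)&(Z<102),'standtop'); rect(g&(Z>3)&(Z<12)&(S<60),'foot')
# scene
p,d,w,h,z=load('scene0');H,S,V=h[...,0],h[...,1],h[...,2];X,Y,Z=w[...,0],w[...,1],w[...,2]
near=(X>400)&(X<700)&(Y>-180)&(Y<200)
rect(near&(H>100)&(H<125)&(S>150)&(Z<20)&(Z>10),'rack')
rect(near&(H>22)&(H<38)&(S>150)&(Z>215),'knob')
g=(abs(X-580)<50)&(abs(Y+265)<50)
q=rect(g&(Z>97)&(S>150),'gauge');print(q.min(0),q.max(0)); rect(g&(Z>90)&(Z<97.),'standtop')
rect((abs(X-602)<30)&(abs(Y-122)<30)&(Z>205),'hub')
E
```

```text
rack 1829 [535.2 -28.3] [213.5 125.4] 82.6256103515625 mean [532.8 -34.7  15.5] zmed 15.474500803470619
knob 70 [466.7 -10.4] [97.5 16.7] 12.230609893798828 mean [503.4  -2.6 277.3] zmed 254.99458464130635
hub 278 [594.6 114.1] [60.2 29.6] 45.53940200805664 mean [598.7 117.  214.3] zmed 215.07014697579388
head 787 [506.5  -1.6] [66.9 66.5] 7.7674126625061035 mean [506.4  -0.7 213.2] zmed 213.24918960923367
gaugetop 128 [ 587.1 -280.4] [34.1 18.6] 81.59561157226562 mean [ 586.3 -279.7  144.6] zmed 145.00302117460353
standtop 148 [ 586.8 -280.5] [50.8 34.3] 81.53121185302734 mean [ 581.8 -273.1   95.3] zmed 95.46803017807446
foot 315 [ 580.9 -265.8] [99.7 98.3] 89.07537841796875 mean [ 575.9 -263.5    5.9] zmed 5.7113439893335
rack 1112 [535.8 -31.8] [223.5 131.4] 82.12862396240234 mean [563.  -57.   16.5] zmed 16.650450187974002
knob 16 [553.2  51.8] [159.2  13.6] 51.078826904296875 mean [514.5   1.6 252.5] zmed 257.72724836472884
gauge 312 [ 587.9 -284.5] [35.6 18.7] 78.71224975585938 mean [ 590.6 -288.4  128.6] zmed 130.22310438972607
[ 576.12841493 -302.44812045   97.87104459] [ 598.76034226 -266.5640775   149.4591966 ]
standtop 120 [ 587.3 -283.6] [52.4 35.3] 80.49507141113281 mean [ 593.  -291.7   94.8] zmed 95.52763087923643
hub 124 [600.1 111. ] [55.1 33.1] 65.60089874267578 mean [602.1 112.2 214.1] zmed 214.2689779598324
```

```bash
cat >> h.py <<'E'
from scipy.spatial.transform import Rotation as Rn
def rel(x,y,z,yaw,s=None):
    if s is None:
        from cell import env
        s=env.state()
    R=Rn.from_euler('xyz',s['tcp_rot']); T=Rn.from_euler('xyz',[-np.pi/2,0,yaw])
    t=R.inv().apply(np.array([x,y,z])-s['eef_pos']); r=(R.inv()*T).as_rotvec(degrees=True)
    print(np.round(t,1).tolist(),np.round(r,2).tolist())
def st():
    from cell import env
    s=env.state();print('t',round(s['t'],2),np.round(s['eef_pos'],1),np.round(s['tcp_rot'],4),'F',np.round(s['ft_force'],1),'M',np.round(s['moment'],2),'op',round(s['opening'],3))
E
python3 - <<'E'
from h import *
rel(506.5,-1.6,300,-.66)
E
```

```text
[-486.9, -85.4, 487.3] [-0.02, -36.55, -0.04]
```

```bash
python3 -m crank '[[0,-50,0,0,0,0],[-35,-85,35,0,0,0],[-70,-85,70,0,-5,0],[-105,-85,105,0,-10,0],[-140,-85,140,0,-15,0]]' 0.38; python3 - <<'E'
from h import *
rel(506.5,-1.6,300,-.66)
E
```

```text
t: 0.65
eef_pos: [262.3, -434.0, 299.5]
tcp_rot: [-1.57, 0.0, -1.033]
ft_force: [0.9, -0.8, -0.0]
opening: 0.636
[-246.3, -0.3, 431.1] [-0.02, -21.39, -0.02]
```

```bash
python3 -m crank '[[-25,0,43,0,-5,0],[-50,0,86,0,-10,0],[-75,0,129,0,-15,0],[-100,0,172,0,-21,0],[-123,0,215,0,-21,0]]'; python3 - <<'E'
from h import *
rel(506.5,-1.6,300,-.66)
E
```

```text
t: 1.15
eef_pos: [384.4, -216.2, 299.7]
tcp_rot: [-1.57, -0.0, -0.663]
ft_force: [1.1, 0.2, -0.6]
opening: 0.384
[-36.0, -0.2, 244.3] [-0.03, -0.2, 0.0]
```

```bash
python3 -m crank '[[-7,0,48,0,0,0],[-14,0,96,0,0,0],[-21,0,144,0,0,0],[-28,0,192,0,0,0],[-36,0,240,0,0,0]]';python3 -m crank '[[0,0,5,0,0,0],[0,0,5,0,0,0]]'; python3 - <<'E'
from h import *
rel(506.5,-1.6,225,-.66);st()
from cell import vision
c=vision.calibration('wrist');p,d=vision.read_camera('wrist');cv2.imwrite('pics/w1.png',p)
np.savez("pics/w1.npz",p=p,d=d,pose=c['pose'],f=210/np.tan(np.radians(c['vertical_fov'])/2),cx=c['cx'],cy=c['cy'])
E
```

```text
t: 1.65
eef_pos: [504.4, -2.9, 299.8]
tcp_rot: [-1.57, -0.0, -0.663]
ft_force: [1.1, -1.4, -0.1]
opening: 0.38
t: 1.85
eef_pos: [507.6, 2.1, 299.3]
tcp_rot: [-1.571, 0.001, -0.661]
ft_force: [0.2, 0.2, 0.1]
opening: 0.383
[1.4, 74.3, -3.6] [0.01, -0.03, -0.03]
t 1.85 [507.6   2.1 299.3] [-1.5709e+00  6.0000e-04 -6.6060e-01] F [0.2 0.2 0.1] M [-0.01  0.01  0.  ] op 0.383
```

View pics/w1.png

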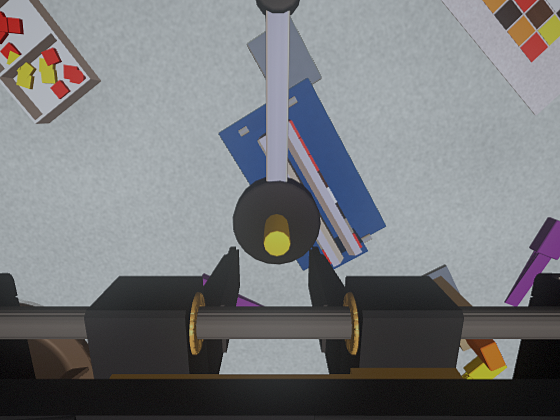

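The wrist view shows the knob (277,243) centred between the fingers, with the arm pointing straight along tool z. I'll refine the knob position from depth, then descend.

```bash
python3 - <<'E'
from h import *
p,d,w,h,z=load('w1')
m=(h[...,0]>22)&(h[...,0]<38)&(h[...,1]>150)
m[:200]=0;m[275:]=0;m[:,:240]=0;m[:,310:]=0
q=w[m];t=q[q[:,2]>250];print(m.sum(),np.round(np.median(t,0),1),np.round(t.min(0)),np.round(t.max(0)))
m=(w[...,2]>200)&(w[...,2]<226)&(np.hypot(w[...,0]-602,w[...,1]-122)<30);print('hub',np.round(w[m].mean(0),1),m.sum())
q=w[(w[...,2]>205)&(w[...,2]<225)&(np.hypot(w[...,0]-506,w[...,1])<45)];print('head',cv2.minEnclosingCircle(q[:,:2].astype(np.float32)))
E
```

```text
492 [506.9  -1.3 256. ] [498. -10. 254.] [515.   7. 258.]
hub [593.5 109.2 212.9] 1211
head ((510.7815246582031, 3.542855978012085), 39.476715087890625)
```

```bash
python3 -m crank '[[1,35,-3,0,0,0],[1,74,-3,0,0,0],[1,74,-3,0,0,0]]'; python3 - <<'E'
from h import *
for th in (.9,1.1,1.3,1.5,1.8): rel(604-160*np.sin(th),124-160*np.cos(th),225,-th)
E
```

```text
t: 2.2
eef_pos: [503.7, -3.3, 222.2]
tcp_rot: [-1.575, 0.007, -0.664]
ft_force: [-0.5, -0.7, 0.9]
opening: 0.381
[-36.9, -2.6, 6.5] [0.27, 13.51, -0.35]
[-67.0, -2.4, 17.0] [0.31, 24.97, -0.32]
[-94.5, -2.3, 33.4] [0.34, 36.43, -0.29]
[-118.2, -2.3, 54.8] [0.37, 47.89, -0.26]
[-144.6, -2.2, 94.7] [0.42, 65.08, -0.2]
```

```bash
python3 -m crank '[[-9,-2,1,0,3,0],[-20,-2,2,0,7,0],[-37,-2,6,0,13.5,0],[-52,-2,11,0,19,0],[-67,-2,17,0,25,0]]'; python3 - <<'E'
from h import *
for th in (1.2,1.3,1.4,1.5,1.6,1.7,1.8): rel(604-160*np.sin(th),124-160*np.cos(th),225,-th)
E
```

```text
t: 2.7
eef_pos: [461.4, 50.7, 226.5]
tcp_rot: [-1.576, 0.003, -1.106]
ft_force: [1.2, 0.2, -0.6]
opening: 0.381
[-16.7, 1.6, 1.1] [0.28, 5.37, -0.16]
[-32.5, 1.6, 3.4] [0.29, 11.1, -0.15]
[-48.0, 1.6, 7.2] [0.3, 16.83, -0.14]
[-63.1, 1.6, 12.6] [0.31, 22.56, -0.12]
[-77.5, 1.7, 19.5] [0.31, 28.29, -0.11]
[-91.2, 1.7, 27.7] [0.32, 34.02, -0.09]
[-104.0, 1.7, 37.3] [0.33, 39.75, -0.07]
```

```bash
python3 -m crank '[[-17,1,1,0,5,0],[-33,1,3,0,11,0],[-48,1,7,0,17,0],[-63,1,13,0,22.5,0],[-77,1,19,0,28,0]]'; python3 - <<'E'
from h import *
for th in (1.7,1.75,1.8,1.85): rel(604-160*np.sin(th),124-160*np.cos(th),225,-th)
E
```

```text
t: 3.2
eef_pos: [444.2, 127.6, 227.7]
tcp_rot: [-1.575, 0.001, -1.6]
ft_force: [0.2, -0.4, -0.4]
opening: 0.379
[-17.0, 2.7, 0.6] [0.22, 5.71, -0.02]
[-24.9, 2.7, 1.6] [0.22, 8.58, -0.01]
[-32.8, 2.7, 3.0] [0.22, 11.44, -0.01]
[-40.6, 2.7, 4.8] [0.22, 14.31, -0.0]
```

```bash
python3 -m crank '[[-10,2,0,0,3,0],[-20,2,1,0,6,0],[-30,2,2,0,9,0],[-40,2,5,0,14,0],[-40,2,5,0,14,0]]'; python3 -m crank '[[4,0,0,0,0,0],[4,0,0,0,0,0],[4,-40,0,0,0,0],[4,-90,0,0,0,0],[4,-90,0,0,0,0]]'; python3 - <<'E'
from h import *
from cell import vision
st()
for n in('top','wrist'):
    c=vision.calibration(n);p,d=vision.read_camera(n);cv2.imwrite(f'pics/{n}2.png',p)
    np.savez(f"pics/{n}2.npz",p=p,d=d,pose=c['pose'],f=210/np.tan(np.radians(c['vertical_fov'])/2),cx=c['cx'],cy=c['cy'])
p,d,w,h,z=load('wrist2')
m=(h[...,0]>22)&(h[...,0]<38)&(h[...,1]>150)&(w[...,2]>250)&(w[...,2]<260)
print(m.sum(),np.round(np.median(w[m],0),1))
rel(587,-281,300,-.145)
E
```

```text
t: 3.7
eef_pos: [451.2, 167.3, 227.4]
tcp_rot: [-1.573, 0.001, -1.846]
ft_force: [1.0, 0.5, 0.7]
opening: 0.382
t: 4.2
eef_pos: [452.0, 163.1, 323.2]
tcp_rot: [-1.565, 0.005, -1.846]
ft_force: [-0.1, 0.8, -0.4]
opening: 0.382
t 4.2 [452.  163.1 323.2] [-1.5645  0.0048 -1.8457] F [-0.1  0.8 -0.4] M [0.06 0.   0.  ] op 0.382
345 [449.1 161.6 255.9]
[390.0, 17.6, 252.2] [-0.06, -97.46, -0.07]
```

View pics/top2.png

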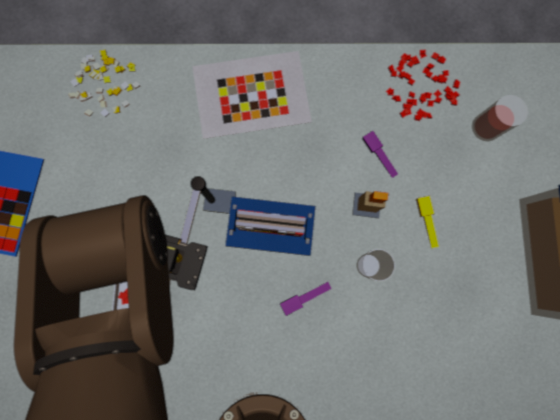

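View pics/wrist2.png

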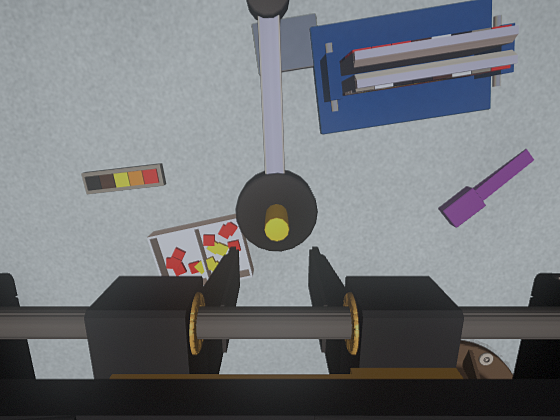

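The lamp now sits at about 1.68 rad (knob at 449,162). The panels are uncovered, and the tray and strip haven't moved. On the way to the gauge I'll take a low wrist look along the gap.

```bash
python3 - <<'E'
from h import *
rel(517,-165,310,-.14)
E
python3 -m crank '[[32,0,5,0,-8,0],[70,0,12,0,-16,0],[110,0,20,0,-24,0],[150,0,28,0,-32,0],[190,0,36,0,-40,0]]' 0.6; python3 - <<'E'
from h import *
rel(517,-165,310,-.14)
E
```

```text
[297.3, 7.8, 153.3] [-0.06, -97.75, -0.07]
t: 4.8
eef_pos: [433.0, -25.0, 316.8]
tcp_rot: [-1.572, 0.003, -1.17]
ft_force: [0.4, -0.5, -1.3]
opening: 0.598
[161.7, 6.3, 22.6] [-0.01, -58.99, -0.17]
```

```bash

python3 -m crank '[[32,6,4,0,-8,0],[64,6,8,0,-16,0],[96,6,12,0,-24,0],[128,6,16,0,-32,0],[162,6,22,0,-40,0]]' ; python3 - <<'E'
from h import *
rel(517,-165,150,-.14)
E
```

```text
t: 5.3
eef_pos: [516.2, -166.9, 308.9]
tcp_rot: [-1.57, 0.006, -0.466]
ft_force: [-0.2, -0.1, 1.0]
opening: 0.595
[0.7, 158.9, 2.0] [-0.09, -18.65, -0.31]
```

```bash

python3 -m crank '[[0,45,1,0,-8,0],[0,90,2,0,-16,0],[0,130,2,0,-18.6,0],[0,159,2,0,-18.6,0],[0,159,2,0,-18.6,0]]' ; python3 - <<'E'
from h import *
from cell import vision
st()
n='wrist'
c=vision.calibration(n);p,d=vision.read_camera(n);cv2.imwrite(f'pics/{n}3.png',p)
np.savez(f"pics/{n}3.npz",p=p,d=d,pose=c['pose'],f=210/np.tan(np.radians(c['vertical_fov'])/2),cx=c['cx'],cy=c['cy'])
print(np.round(c['pose'],2).tolist())
E
```

```text
t: 5.8
eef_pos: [513.9, -163.9, 145.6]
tcp_rot: [-1.566, 0.013, -0.141]
ft_force: [-1.2, 0.1, 0.1]
opening: 0.597
t 5.8 [ 513.9 -163.9  145.6] [-1.5659  0.0135 -0.1408] F [-1.2  0.1  0.1] M [-0.08 -0.09  0.05] op 0.597
[[0.99, -0.13, -0.05, 526.55], [-0.14, -0.95, -0.26, -88.88], [-0.01, 0.27, -0.96, 317.08], [0.0, 0.0, 0.0, 1.0]]
```

View pics/wrist3.png

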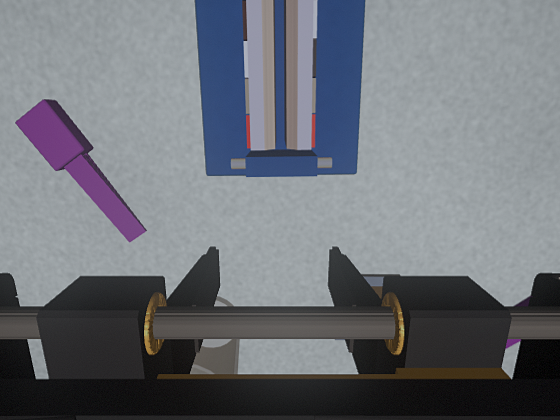

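The view looks straight down the gap: the blue floor is visible between u≈275 and 286 and the beige bevels lie on either side. I'll measure the neck edges at z=101.

```bash
python3 - <<'E'
from h import *
p,d,w,h,z=load('wrist3')
print([tuple(int(x) for x in p[100,u]) for u in range(240,326)])
P=z['pose'];f,cx,cy=float(z['f']),float(z['cx']),float(z['cy'])
def hit(u,v,Z):
    r=P[:3,:3]@np.array([(u-cx)/f,(v-cy)/f,1]);return P[:3,3]+r*(Z-P[2,3])/r[2]
L=[];R_=[];g=cv2.GaussianBlur(p,(1,9),0).astype(float)
sat=g[...,0]-g[...,2]
for v in range(10,140,3):
    row=sat[v,262:300]; th=(row.max()+np.median(np.r_[row[:6],row[-6:]]))/2
    i=np.where(row>th)[0]; a,b=i[0],i[-1]
    ul=262+a-1+(th-row[a-1])/(row[a]-row[a-1]); ur=262+b+(row[b]-th)/(row[b]-row[b+1])
    L.append(hit(ul,v,101));R_.append(hit(ur,v,101))
    if v%30==10:print(v,ul,ur)
L=np.array(L);R_=np.array(R_)
for n,A in(('F',L),('B',R_)):
    k=np.polyfit(A[:,1],A[:,0],1);print(n,'slope',k[0],'x at y=-30',np.polyval(k,-30),'at -50',np.polyval(k,-50),'resid',np.std(A[:,0]-np.polyval(k,A[:,1])),A[:,1].min(),A[:,1].max())
E
```

```text
[(120, 74, 50), (120, 73, 52), (119, 72, 50), (119, 73, 49), (119, 68, 44), (120, 102, 96), (123, 131, 137), (121, 127, 134), (114, 123, 130), (163, 147, 147), (172, 152, 151), (170, 152, 151), (169, 151, 150), (170, 151, 151), (170, 151, 150), (169, 152, 150), (170, 152, 150), (169, 152, 150), (170, 152, 150), (170, 151, 151), (169, 151, 150), (170, 151, 150), (173, 152, 150), (158, 149, 152), (137, 143, 151), (135, 139, 148), (132, 136, 144), (135, 139, 147), (138, 141, 150), (136, 140, 148), (135, 140, 148), (137, 140, 149), (138, 142, 152), (146, 151, 160), (105, 111, 119), (67, 60, 61), (122, 75, 52), (122, 74, 54), (120, 74, 55), (120, 75, 56), (119, 74, 54), (119, 73, 53), (120, 73, 52), (127, 78, 53), (80, 58, 52), (48, 43, 45), (95, 98, 108), (123, 126, 139), (121, 124, 136), (118, 121, 132), (116, 119, 131), (117, 120, 132), (119, 122, 134), (115, 118, 130), (115, 117, 129), (114, 118, 130), (113, 118, 131), (141, 134, 141), (172, 153, 151), (171, 153, 151), (170, 152, 150), (170, 152, 151), (168, 150, 149), (169, 151, 150), (169, 151, 149), (170, 152, 151), (170, 152, 150), (170, 151, 150), (170, 152, 150), (170, 151, 150), (172, 153, 151), (171, 152, 151), (130, 132, 138), (123, 130, 137), (126, 136, 144), (123, 117, 116), (119, 74, 55), (119, 71, 48), (118, 73, 49), (118, 72, 49), (120, 74, 51), (119, 74, 50), (119, 72, 49), (120, 75, 52), (117, 71, 47), (118, 72, 49)]
10 274.2857142857143 283.6111111111111
40 274.52272727272725 283.69827586206895
70 274.85 283.7980769230769
100 275.3828125 283.8854166666667
130 275.59507042253523 284.1928571428571
F slope 0.12786042176434226 x at y=-30 532.2410910908529 at -50 529.6838826555661 resid 0.0412125448665356 -101.43539228579527 -32.828460704122776
B slope 0.12889253531904665 x at y=-30 537.3976890366503 at -50 534.8198383302694 resid 0.03881988696353565 -102.16320229076132 -33.563212261538254
```

```bash
python3 - <<'E'
from h import *
p,d,w,h,z=load('wrist3')
P=z['pose'];f,cx,cy=float(z['f']),float(z['cx']),float(z['cy'])
def hit(u,v,Z):
    r=P[:3,:3]@np.array([(u-cx)/f,(v-cy)/f,1]);return P[:3,3]+r*(Z-P[2,3])/r[2]
red=cv2.GaussianBlur(p,(1,9),0)[...,2].astype(float); blue=cv2.GaussianBlur(p,(1,9),0).astype(float);blue=blue[...,0]-blue[...,2]
A={k:[] for k in('F101','B101','F18','B18')}
for v in range(10,140,3):
    r=red[v]; l0=np.median(r[266:272]);r0=np.median(r[289:294]);lo=54
    u=280
    while r[u]<(l0+lo)/2:u-=1
    t=(l0+lo)/2;A['F101'].append(hit(u+(r[u]-t)/(r[u]-r[u+1]),v,101))
    u=280;t=(r0+lo)/2
    while r[u]<t:u+=1
    A['B101'].append(hit(u-(r[u]-t)/(r[u]-r[u-1]),v,101))
    b=blue[v];t=b[280]/2
    u=280
    while b[u]>t:u-=1
    A['F18'].append(hit(u+(t-b[u])/(b[u+1]-b[u]),v,18))
    u=280
    while b[u]>t:u+=1
    A['B18'].append(hit(u-(t-b[u])/(b[u-1]-b[u]),v,18))
for n,a in A.items():
    a=np.array(a);k=np.polyfit(a[:,1],a[:,0],1);print(n,'slope',k[0].round(4),'x at -60',np.polyval(k,-60).round(2),'resid',np.std(a[:,0]-np.polyval(k,a[:,1])).round(3))
rel(587,-281,200,-.145)
E
```

```text
F101 slope 0.1278 x at -60 527.82 resid 0.029
B101 slope 0.1282 x at -60 534.62 resid 0.032
F18 slope 0.1283 x at -60 527.74 resid 0.056
B18 slope 0.1285 x at -60 534.74 resid 0.056
[87.0, -53.1, -105.1] [-0.22, 0.23, -0.57]
```

```bash

python3 -m crank '[[10,-50,-10,0,0,0],[35,-54,-40,0,0,0],[60,-54,-70,0,0,0],[87,-54,-105,0,0,0],[87,-54,-105,0,0,0]]' ; python3 - <<'E'
from h import *
from cell import vision
st()
n='wrist'
c=vision.calibration(n);p,d=vision.read_camera(n);cv2.imwrite(f'pics/{n}4.png',p)
np.savez(f"pics/{n}4.npz",p=p,d=d,pose=c['pose'],f=210/np.tan(np.radians(c['vertical_fov'])/2),cx=c['cx'],cy=c['cy'])
p,d,w,h,z=load('wrist4')
X,Y,Z=[w[...,i] for i in range(3)]
g=(abs(X-587)<40)&(abs(Y+281)<40)
for a,b in((135,155),(88,101)):
    m=g&(Z>a)&(Z<b);q=w[m];print(m.sum(),cv2.minAreaRect(q[:,:2].astype(np.float32)),np.median(q[:,2]))
m=g&(Z>140)&(Z<150)&(h[...,1]>150);q=w[m];print(m.sum(),cv2.minAreaRect(q[:,:2].astype(np.float32)))
rel(587,-281,101,-.146)
E
```

```text
t: 6.35
eef_pos: [588.6, -285.0, 202.2]
tcp_rot: [-1.569, 0.007, -0.143]
ft_force: [-1.3, 0.6, -0.6]
opening: 0.601
t 6.35 [ 588.6 -285.   202.2] [-1.5687  0.0071 -0.1433] F [-1.3  0.6 -0.6] M [ 0.05 -0.05 -0.03] op 0.601
1351 ((587.4031982421875, -280.30517578125), (33.89388656616211, 18.01938819885254), 81.73140716552734) 145.8081077090571
1283 ((587.1766967773438, -280.6235046386719), (50.449214935302734, 33.86582565307617), 82.08097839355469) 95.97122037480204
1170 ((587.08544921875, -280.11761474609375), (32.42401123046875, 17.07180404663086), 82.07177734375)
[0.2, 100.9, 1.4] [-0.18, 0.18, -0.49]
```

View pics/wrist4.png

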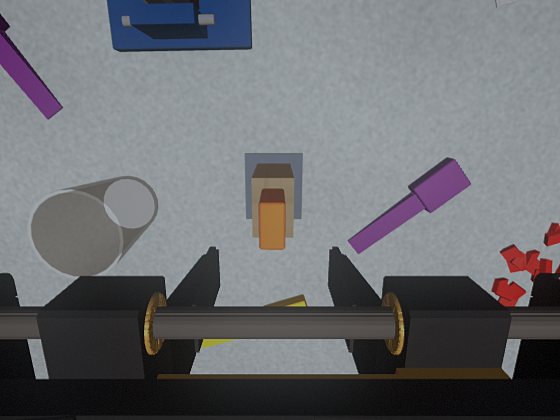

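The orange gauge is centred between the fingers at (272,225). Next: go down and grasp it.

```bash

python3 -m crank '[[0,40,3,-0.2,0,-0.4],[0,80,5,-0.2,0,-0.4],[0,98,5,-0.2,0,-0.4],[0,99,5,-0.2,0,-0.4],[0,99,5,-0.2,0,-0.4]]' ; python3 - <<'E'
from h import *
st();rel(587.2,-280.4,102,-.143)
E
```

```text
t: 6.9
eef_pos: [587.6, -277.2, 104.4]
tcp_rot: [-1.571, 0.001, -0.142]
ft_force: [-0.5, 0.4, 0.2]
opening: 0.6
t 6.9 [ 587.6 -277.2  104.4] [-1.5715e+00  6.0000e-04 -1.4230e-01] F [-0.5  0.4  0.2] M [-0.07 -0.12 -0.02] op 0.6
[0.1, 2.4, -3.3] [0.04, 0.04, -0.04]
```

```bash

python3 -m crank '[[0,2,-3,0,0,0],[0,2,-3,0,0,0]]'; python3 -m crank '[[0,0,0,0,0,0],[0,0,0,0,0,0],[0,0,0,0,0,0],[0,0,0,0,0,0],[0,0,0,0,0,0]]' 0; python3 -m crank '[[0,0,0,0,0,0],[0,0,0,0,0,0],[0,0,0,0,0,0]]'; python3 - <<'E'
from h import *
st()
E
```

```text
t: 7.1
eef_pos: [587.6, -280.6, 104.1]
tcp_rot: [-1.572, -0.002, -0.142]
ft_force: [-0.4, -0.7, 0.7]
opening: 0.597
t: 7.6
eef_pos: [587.6, -280.6, 104.0]
tcp_rot: [-1.572, -0.002, -0.142]
ft_force: [-0.9, -0.3, -0.1]
opening: 0.238
t: 7.9
eef_pos: [587.6, -280.6, 104.0]
tcp_rot: [-1.572, -0.001, -0.142]
ft_force: [0.3, 0.0, 0.9]
opening: 0.188
t 7.9 [ 587.6 -280.6  104. ] [-1.5723e+00 -1.4000e-03 -1.4240e-01] F [0.3 0.  0.9] M [-0.01 -0.03 -0.01] op 0.188
```

```bash

python3 -m crank '[[0,-12,0,0,0,0],[0,-25,0,0,0,0],[0,-40,0,0,0,0],[0,-55,0,0,0,0],[0,-70,0,0,0,0]]';  python3 - <<'E'
from h import *
st();rel(587.6,-280.6,235,-.142)
E
```

```text
t: 8.4
eef_pos: [587.7, -280.5, 176.1]
tcp_rot: [-1.573, -0.003, -0.142]
ft_force: [-0.1, 0.1, -0.9]
opening: 0.188
t 8.4 [ 587.7 -280.5  176.1] [-1.5729 -0.0026 -0.1423] F [-0.1  0.1 -0.9] M [-0.07 -0.09 -0.01] op 0.188
[0.1, -58.9, -0.2] [0.12, -0.02, 0.15]
```

```bash

python3 -m crank '[[0,-20,0,0,0,0],[0,-40,0,0,0,0],[0,-59,0,0,0,0],[0,-62,0,0,0,0],[0,-62,0,0,0,0]]';  python3 - <<'E'
from h import *
st();rel(534.4,-35,238,-.1275)
E
```

```text
t: 8.9
eef_pos: [587.5, -280.4, 239.0]
tcp_rot: [-1.573, -0.004, -0.142]
ft_force: [0.7, 1.8, -1.6]
opening: 0.188
t 8.9 [ 587.5 -280.4  239. ] [-1.5735 -0.004  -0.1423] F [ 0.7  1.8 -1.6] M [-0.02 -0.08  0.05] op 0.188
[-87.4, 0.0, 235.4] [0.16, -0.85, 0.23]
```

```bash

python3 -m crank '[[-10,0,25,0,0,0],[-22,0,60,0,0,0],[-36,0,96,0,-0.4,0],[-49,0,132,0,-0.8,0],[-62,0,167,0,-0.8,0]]'; python3 -m crank '[[-10,0,25,0,0,0],[-19,0,50,0,0,0],[-25,0,68,0,0,0],[-25,0,68,0,0,0],[-25,0,68,0,0,0]]';  python3 - <<'E'
from h import *
from cell import vision
st();rel(534.4,-35,208,-.1275)
for n in('wrist','scene'):
    c=vision.calibration(n);p,d=vision.read_camera(n);cv2.imwrite(f'pics/{n}5.png',p)
    np.savez(f"pics/{n}5.npz",p=p,d=d,pose=c['pose'],f=210/np.tan(np.radians(c['vertical_fov'])/2),cx=c['cx'],cy=c['cy'])
    if n=='scene':cv2.imwrite('pics/scene5z.png',cv2.resize(p[140:300,190:360],None,fx=3.5,fy=3.5))
E
```

```text
t: 9.4
eef_pos: [548.9, -104.8, 237.4]
tcp_rot: [-1.573, -0.002, -0.128]
ft_force: [0.7, 0.6, -0.9]
opening: 0.189
t: 9.9
eef_pos: [532.7, -34.1, 236.7]
tcp_rot: [-1.573, -0.002, -0.127]
ft_force: [0.8, -1.4, -0.7]
opening: 0.186
t 9.9 [532.7 -34.1 236.7] [-1.5733 -0.0017 -0.1275] F [ 0.8 -1.4 -0.7] M [-0.01 -0.08  0.05] op 0.186
[1.7, 28.7, -0.6] [0.15, 0.0, 0.1]
```

View pics/wrist5.png

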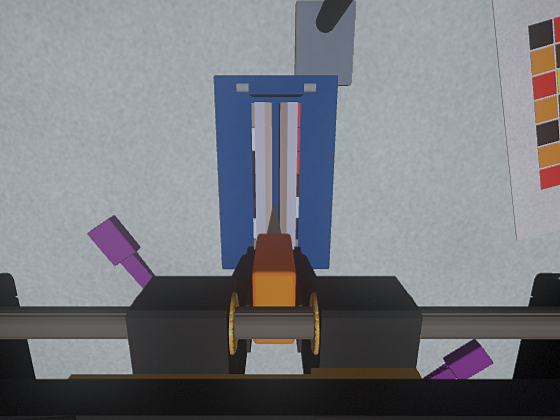

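View pics/scene5z.png

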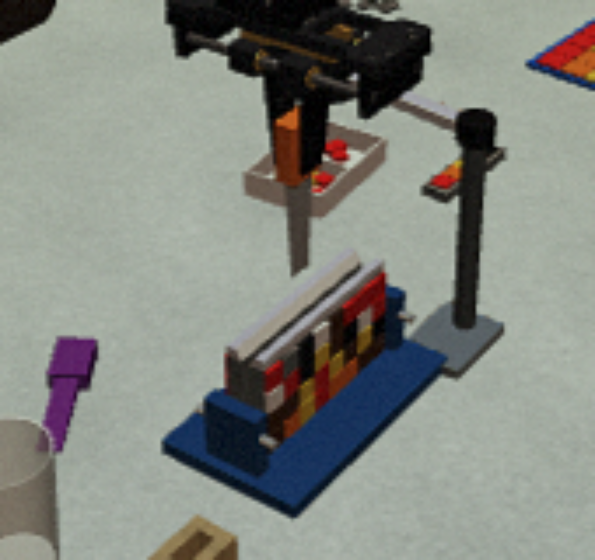

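The gauge hangs over the gap, and the blade tip at (275,210) lines up with the slot. I'll re-check the gap centre from this view, then correct and go down.

```bash
python3 - <<'E'
from h import *
p,d,w,h,z=load('wrist5')
P=z['pose'];f,cx,cy=float(z['f']),float(z['cx']),float(z['cy'])
def hit(u,v,Z):
    r=P[:3,:3]@np.array([(u-cx)/f,(v-cy)/f,1]);return P[:3,3]+r*(Z-P[2,3])/r[2]
red=cv2.GaussianBlur(p,(1,9),0)[...,2].astype(float)
print(red[150,255:300].astype(int))
F=[];B=[]
for v in range(112,185,3):
    r=red[v];t=85
    c=270+np.argmin(r[270:284]);u=c
    while r[u]<t:u-=1
    F.append(hit(u+(r[u]-t)/(r[u]-r[u+1]),v,101)); u=c
    while r[u]<t:u+=1
    B.append(hit(u-(r[u]-t)/(r[u]-r[u-1]),v,101))
for a in(F,B):
    a=np.array(a);k=np.polyfit(a[:,1],a[:,0],1);print(k[0],np.polyval(k,[-60,-35]),np.std(a[:,0]-np.polyval(k,a[:,1])),a[:,1].min(),a[:,1].max())
E
for i in 1 2 3; do python3 -m crank '[[1,0,0,0,0,0]]' | grep -E 'force|eef'; done
```

```text
[163 161 160 160 160 160 160 160 160 160 160 155 155 155 158 157 170  74
  48  55  56  56  55  53  44 145 142 141 139 138 137 139 154 161 160 160
 160 160 160 160 160 159 161 166 141]
0.1274910744478744 [527.88345964 531.0707365 ] 0.029530774101347683 -16.268479411433006 44.21733077793947
0.12684676062070624 [534.43396962 537.60513864] 0.03897574345488386 -17.093809876194555 43.39859365944214
eef_pos: [534.0, -35.7, 236.6]
ft_force: [-0.3, 0.3, -1.1]
eef_pos: [535.1, -36.6, 236.4]
ft_force: [0.5, 0.5, -0.9]
eef_pos: [536.3, -37.3, 236.3]
ft_force: [0.0, 0.3, -1.4]
```

```bash
python3 - <<'E'
from h import *
rel(534.3,-36,200,-.1275)
E
python3 -m crank '[[-2,8,1,0.1,0,0.1],[-2,17,1,0.1,0,0.1],[-2,26,1,0.1,0,0.1],[-2,36,1,0.1,0,0.1],[-2,36,1,0.1,0,0.1]]'; python3 - <<'E'
from h import *
st();rel(534.3,-36,170,-.1275)
E
```

```text
[-2.2, 36.3, 1.1] [0.15, -0.23, 0.07]
t: 10.8
eef_pos: [533.8, -36.0, 198.6]
tcp_rot: [-1.572, 0.003, -0.131]
ft_force: [-0.9, 1.0, -1.6]
opening: 0.188
t 10.8 [533.8 -36.  198.6] [-1.5716  0.0032 -0.1315] F [-0.9  1.  -1.6] M [ 0.02 -0.1   0.03] op 0.188
[0.6, 28.6, 0.1] [0.04, -0.23, -0.18]
```

```bash

python3 -m crank '[[0.6,5,0,0,-0.2,-0.2],[0.6,11,0,0,-0.2,-0.2],[0.6,17,0,0,-0.2,-0.2],[0.6,23,0,0,-0.2,-0.2],[0.6,28,0,0,-0.2,-0.2]]'; python3 - <<'E'
from h import *
st();rel(534.3,-36,155,-.1275)
E
```

```text
t: 11.3
eef_pos: [534.3, -36.1, 170.0]
tcp_rot: [-1.572, -0.0, -0.128]
ft_force: [0.2, -0.3, -1.3]
opening: 0.188
t 11.3 [534.3 -36.1 170. ] [-1.5716e+00 -1.0000e-04 -1.2800e-01] F [ 0.2 -0.3 -1.3] M [ 0.   -0.08  0.01] op 0.188
[0.0, 15.0, 0.1] [0.04, -0.03, 0.01]
```

Tip is about 25 mm below the neck and moving freely. I'll go down in small steps and watch Fz (free baseline ≈ -1.2 N).

```bash

python3 -m crank '[[0,4,0,0,0,0],[0,8,0,0,0,0],[0,12,0,0,0,0]]'|grep -E 'eef|force'; python3 -m crank '[[0,1,0,0,0,0],[0,2,0,0,0,0]]'|grep -E 'eef|force';python3 -m crank '[[0,1,0,0,0,0],[0,2,0,0,0,0]]'|grep -E 'eef|force';python3 -m crank '[[0,1,0,0,0,0],[0,2,0,0,0,0]]'|grep -E 'eef|force'
```

```text
eef_pos: [534.3, -36.1, 157.7]
ft_force: [0.3, 0.9, -0.1]
eef_pos: [534.3, -36.1, 155.7]
ft_force: [0.0, 0.0, -1.5]
eef_pos: [534.4, -36.1, 153.7]
ft_force: [0.5, 0.2, -1.3]
eef_pos: [534.4, -36.1, 151.7]
ft_force: [-1.2, 1.5, -1.1]
```

```bash

for k in 1; do python3 -m crank '[[0,0.5,0,0,0,0],[0,1,0,0,0,0]]'|grep -E 'eef|force'; python3 -m crank '[[0,0.5,0,0,0,0],[0,1,0,0,0,0]]'|grep -E 'eef|force';python3 -m crank '[[0,0.5,0,0,0,0],[0,1,0,0,0,0]]'|grep -E 'eef|force';python3 -m crank '[[0,0.5,0,0,0,0],[0,1,0,0,0,0]]'|grep -E 'eef|force'; done
```

```text
eef_pos: [534.4, -36.1, 150.7]
ft_force: [0.0, -0.5, -1.3]
eef_pos: [534.5, -36.1, 149.7]
ft_force: [-0.5, 0.1, -0.4]
eef_pos: [534.5, -36.1, 148.6]
ft_force: [0.5, -0.7, -0.9]
eef_pos: [534.5, -36.1, 147.6]
ft_force: [-0.1, 0.4, -1.7]
```

```bash

python3 -m crank '[[0,0.5,0,0,0,0],[0,1,0,0,0,0]]'|grep -E 'eef|force'; python3 -m crank '[[0,0.5,0,0,0,0],[0,1,0,0,0,0]]'|grep -E 'eef|force';python3 -m crank '[[0,0.5,0,0,0,0],[0,1,0,0,0,0]]'|grep -E 'eef|force'
```

```text
eef_pos: [534.5, -36.1, 146.5]
ft_force: [-0.0, 0.6, -1.5]
eef_pos: [534.5, -36.1, 145.5]
ft_force: [-0.7, 0.2, -1.2]
eef_pos: [534.5, -36.1, 144.5]
ft_force: [0.1, -0.1, -0.2]
```

```bash

python3 -m crank '[[0,0.5,0,0,0,0],[0,1,0,0,0,0]]'|grep -E 'eef|force'; python3 -m crank '[[0,0.5,0,0,0,0],[0,1,0,0,0,0]]'|grep -E 'eef|force';python3 -m crank '[[0,0,0,0,0,0]]'|grep -E 'eef|force';python3 -m crank '[[0,0,0,0,0,0]]'|grep -E 'eef|force'; python3 -m crank '[[0,0,0,0,0,0]]'|grep -E 'eef|force'
```

```text
eef_pos: [534.5, -36.1, 143.5]
ft_force: [0.2, 0.2, 0.2]
eef_pos: [534.6, -36.1, 142.5]
ft_force: [-0.1, 0.3, 0.5]
eef_pos: [534.6, -36.1, 142.4]
ft_force: [-0.5, 0.3, -0.7]
eef_pos: [534.6, -36.1, 142.4]
ft_force: [-0.0, -0.1, 0.2]
eef_pos: [534.6, -36.1, 142.4]
ft_force: [-0.5, -0.3, 0.2]
```

```bash

python3 -m crank '[[0,0.5,0,0,0,0],[0,1,0,0,0,0]]'|grep -E 'eef|force'; python3 -m crank '[[0,0.5,0,0,0,0],[0,1,0,0,0,0]]'|grep -E 'eef|force';python3 -m crank '[[0,0.5,0,0,0,0],[0,1,0,0,0,0]]'|grep -E 'eef|force';python3 -m crank '[[0,0,0,0,0,0]]'|grep -E 'eef|force';python3 -m crank '[[0,0,0,0,0,0]]'|grep -E 'eef|force'; python3 -m crank '[[0,0,0,0,0,0]]'|grep -E 'eef|force';  python3 -m crank '[[0,0,0,0,0,0]]'|grep -E 'eef|force'
```

```text
eef_pos: [534.6, -36.1, 141.4]
ft_force: [-0.2, -0.5, 1.2]
eef_pos: [534.7, -36.1, 140.5]
ft_force: [-0.3, 0.0, 1.7]
eef_pos: [534.7, -36.1, 139.5]
ft_force: [-1.0, -0.5, 1.8]
eef_pos: [534.7, -36.1, 139.4]
ft_force: [0.4, 0.2, 0.5]
eef_pos: [534.7, -36.1, 139.4]
ft_force: [0.0, 0.4, 1.5]
eef_pos: [534.7, -36.2, 139.4]
ft_force: [0.5, 0.1, 1.7]
eef_pos: [534.7, -36.2, 139.4]
ft_force: [-0.0, 1.0, 0.6]
```

Drag is now about 2.4 N over baseline and grew at ~0.4 N/mm since contact near TCP z≈145.5, so the front panel has spread about 0.6 mm. I'll check it visually before handing in.

```bash
python3 - <<'E'
from h import *
from cell import vision
for n in('top','scene','wrist'):
    c=vision.calibration(n);p,d=vision.read_camera(n);cv2.imwrite(f'pics/{n}6.png',p)
    np.savez(f"pics/{n}6.npz",p=p,d=d,pose=c['pose'],f=210/np.tan(np.radians(c['vertical_fov'])/2),cx=c['cx'],cy=c['cy'])
    if n=='scene':cv2.imwrite('pics/scene6z.png',cv2.resize(p[140:310,170:360],None,fx=3.5,fy=3.5))
st()
p,d,w,h,z=load('wrist6')
m=(h[...,0]>8)&(h[...,0]<22)&(h[...,1]>170)&(abs(w[...,0]-535)<30)&(abs(w[...,1]+36)<30)&(w[...,2]>100)
print('handle z',m.sum(),np.percentile(w[m][:,2],[2,50,98]))
m=(h[...,0]>22)&(h[...,0]<38)&(h[...,1]>150)&(w[...,2]>245)&(w[...,2]<262)
print('knob',m.sum(),np.median(w[m],0) if m.any() else None)
E
```

```text
t 15.45 [534.7 -36.1 139.4] [-1.5716e+00 -1.3000e-03 -1.2800e-01] F [ 0.3 -0.5  1.4] M [-0.08 -0.04 -0.05] op 0.187
handle z 1703 [179.72659807 181.37890832 182.62694403]
knob 0 None
```

View pics/scene6z.png

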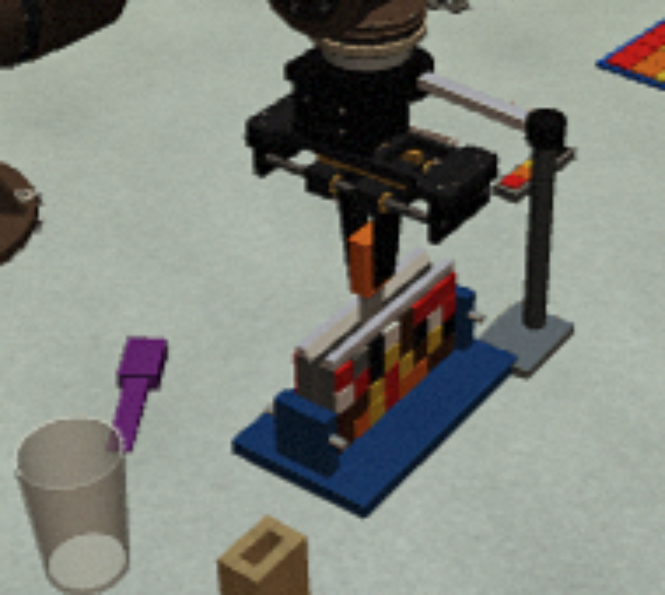

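View pics/wrist6.png

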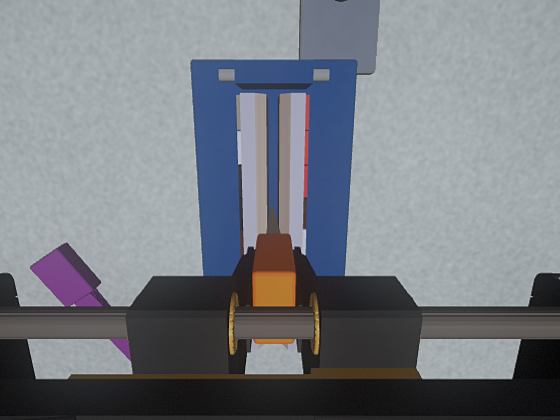

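View pics/top6.png

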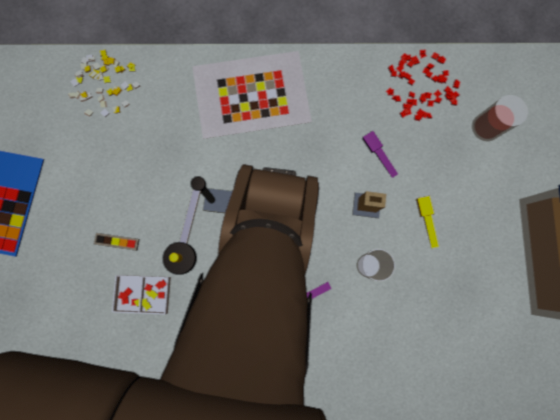

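The blade is upright in the gap with the handle top at 181 mm, so it hasn't slipped. The lamp head at top view (179,258) is well clear. The cup, tray and strip are where they started. Handing in.

```bash
python3 - <<'E'
from h import *
from cell import job
print(job.job_done());st()
E
```

```text
the job is handed in; nothing more can be done
None
the job is handed in; nothing more can be done
```

I handed the job in at about 15.5 s. The gauge is still gripped in the gap at snug depth, and the lamp is clear.

- **Lamp:** I swung it to about 1.68 rad by pushing the knob between loosely open fingers. The final top picture shows the head well past the end of the panels.
- **Gauge:** I gripped the orange handle across its 18 mm side and lifted it straight out of the stand. I then lowered it flat into the gap, near the middle of the panels.
- **Depth:** The drag began near 50 mm below the neck. I stopped 5–6 mm further down, where it was steady at about 2.4 N (single readings vary by about 1 N). That means the front panel has spread about 0.5–0.6 mm, well under the 3 mm limit.
- **Grip:** The handle height shows no slip in the fingers.
- **Bystanders:** The cup, tray and strip look unmoved in the pictures.

One disagreement: the cameras put the gap at 6.5–6.8 mm, but the onset of drag points to about 7.0 mm. I set the depth by the force.

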